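# Snap the carburetor holder into the bench stand

## Robot

A 6-joint arm with a two-finger parallel gripper is mounted at the origin on the work surface. World frame = base frame: x ahead of the robot, y to its left, z up, the work surface at z = 0. Lengths are in m, angles in rad, forces in N, time in s.
With the tool pointing down it reaches from about 0.275 to 0.85 m from the base axis. Payload 5.2 kg.
Tool frame: the origin (TCP) lies at the very end of the fingers, on their centre line; the grasp point (between the pads) lies 19 mm behind it; z points along the fingers, y is the line along which they close (so a half turn about z gives the same grasp; the last joint's range is limited). The gripper opens to 85 mm and grips with 20 to 120 N. Pads are 22 mm wide; open, the fingers measure 114 mm over their backs; the gripper's body (76 mm by 85 mm) begins 54 mm behind the grasp point. The pads swing forward as they close: fully open they stand 13 mm farther back than shut.
Start: joints at [0.981, 0.259, 1.535, -0, 1.348, -0.203], TCP at [0.207, 0.509, 0.231] pointing down, gripper open.
Joint ranges: [-3.14, 3.14], [-0.91, 2.08], [0.19, 2.58], [-1.22, 4.36], [0.22, 2.71], [-3.12, 3.12]. Speed limits (rad/s): [2.57, 2.57, 3.14, 3.14, 3.14, 3.14].

## Interface

Orientations are given as [roll, pitch, yaw] about the fixed x, y, z axes, in that order (R = Rz(yaw) Ry(pitch) Rx(roll)).
In Python, from station import ctrl, cams, job gives the robot as it stands. The module is installed in compiled form; this text tells all that it offers.
- The arm moves only by the tool apply_moves, never from a script. Its argument "series" is a list of rows, each a list of 5 numbers: the opening, from 0 (shut) to 1 (fully open), then the shift along the tool's x, y, z in mm, then the turn about the tool's z in degrees. A call has 1 to 8 rows; each row is the pose to reach, as a shift and turn from the pose commanded when the call began, along the tool's axes at that moment; what a row does not reach only later rows make up. A row lasts 1/8 s, in which the tool goes at most 62.5 mm and 10.7 degrees, less where a joint would pass 70% of its speed; a pose out of reach is approached as far as the arm can. A call with a gripper value outside its range is refused whole. The fingers move at their own pace and stop on an object; "force" is the grip in N (left out, the last holds). Time passes only in rows, so rows that repeat a pose let the fingers close. It gives the time, the measured TCP pose, the force, the opening and the grip force at its end, in the units of the state.
- ctrl.get_state(): the state, without advancing time (a new reading comes with each control period).
- cams.camera(name): name is "scene" or "top" or "wrist"; returns the picture (480x640x3 uint8, red, green, blue); there is no depth.
- cams.camera_model(name): a dict with "fx", "fy", "cx", "cy" (pixels), "dist" ([k1, k2, p1, p2, k3] as OpenCV has them; the pictures are not rectified), "view" (4x4, takes a point from world to camera coordinates); the wrist camera has in their place "mount" (4x4, takes a point from camera to tool coordinates, whose origin is the TCP and whose axes are the flange's). Camera axes: x right, y up, looking along -z (the intrinsics and any distortion apply to the point x, -y, -z); pixel columns grow to the right and rows downward; lengths in m; the calibration is good to about 2 mm. A picture is of the moment at which its call begins: read the wrist's pose just before it. camera_model takes no time and is no camera call.
- job.finish_job(): hands the job in; it is judged then, once.
Trained networks look in the newest picture that a camera, given by its name, has taken for a name from the list of things; names that differ only in an ending like _2 or _b are one class to them, and where a whole thing is asked for, a point or a joint stands for the part that bears it (a point fixed in the world has none). Each returns a list of dicts, best first, with "conf" (0 to 1); they miss things now and then, are a little off and sometimes report something else, mostly with a low value. They report only what shows in the picture. A call takes as long as a camera call. They do not tell look-alikes from the thing itself.
- cams.recognise(query, camera): "centre" ([column, row] in pixels, amid what is visible of it).
- cams.cut_out(query, camera): "pixels" (480x640 bool, what is visible of it) and "centre" ([column, row] in pixels, amid what is visible of it).
The state is a dict: "clock": time; "q": joint angles; "qvel": joint speeds; "tau": joint torques, N m; "position": TCP position; "tool_rot": TCP orientation; "wrist_force": force on the tool from outside, world axes, zero at the start; "moment": the same for the moment, N m; "gripper_width": finger opening in m; "gripper_force": force on a finger pad.
Only numpy, scipy, OpenCV 4.12 (cv2) and the standard library are available. Lean on these libraries where they do the work, as an engineer would, in place of code of your own. Each camera call takes 0.05 s, during which the arm holds its last target. There are 200 camera calls.

## Task

Plug the carburetor holder into the socket of the blue bench stand, carburetor upright: squeeze the two spring buttons on its square tube flush so that they pass the mouth, and slide the tube in until both buttons pop out through the holes in the sides of the socket. Feel your way in and never ram or force it, let go when it is locked, and leave everything else on the bench where it is.

Things in the scene. Friction and masses are not known exactly. Their poses are not given: they have to be found in the camera images.
- holder: Loose carburetor holder, 0.3 to 0.48 kg, lying level: aluminium tube 25 mm square (x -88 to 48, z 0 to 25 mm), black tapered nose (x 48 to 57, to 18 mm square), dark end plate (x -93 to -88, 62 wide, z 0 to 54), silver carburetor behind it (x -141 to -93, 56 wide over needles and lever, z 6 to 62). Origin: underside of the tube below the buttons; x along the tube to the nose, z up.
- holder_clip (a point): Point on the holder tube's centre line, midway between the two buttons (holder x 0, y 0, z 12.5 mm); axes as the holder's. The holder's centre of mass lies about 53 mm behind it.
- holder_nose (a point): Centre of the holder's nose tip (holder x 57, z 12.5 mm).
- button_l (a joint): Spring button on the tube's left (+y) face: round brass-coloured pin 12 mm across with a hemispherical end, standing 9 mm out of the face (3 mm straight flank, then dome). Out, it butts on the socket's mouth; let go when about half inside, the mouth keeps it in and the tube slides on with 5 to 15 N. Value 0 = fully out, 0.009 = flush with the face. Spring 2.4 N out, 6 N flush.
- button_r (a joint): The same button on the right (-y) face, straight across the tube from it; the two move separately. Across both, fully out, 43 mm.
- stand: Bolted-down bench stand: blue base plate 115 x 95 x 8 mm, pedestal and saddle; clamped level in the saddle a grey square socket tube 90 mm long, 33.8 mm square outside, 26.8 inside (0.9 mm play each side), sharp-edged, centre line 85 mm above the bench at y 0. Origin on the bench; x is the way the holder goes in, z up.
- socket_ref (a point): Fixed point of the stand on the socket's centre line (stand x -45, y 0, z 85 mm), axes as the stand's. The socket's mouth is up to 15 mm before or behind it: the tube was clamped by eye, and the poses do not tell where. Round holes 14.5 mm across in both side walls, centres 30 mm inside the mouth; with the buttons in them they stand 4.6 mm proud and the holder moves at most 1.3 mm.
- spare_carb: Bystander: a second silver carburetor standing on the bench, 48 x 50 x 44 mm. Origin under its centre.
- filter_base: Bystander: matte black round air filter base, 86 mm across, 32 high.
- jet_tray: Bystander: grey divided tray of brass jets, 110 x 150 x 22 mm.
- bit_holder: Bystander: chrome screwdriver bit holder standing on end, 31 mm across its foot, 74 high.
- jet_wrench_a: Bystander: T-handled jet wrench lying flat, red handle, 117 mm long, 75 wide.
- jet_wrench_b: Bystander: the same with a black handle.
- screwdriver: Bystander: yellow screwdriver, 170 mm long, lying flat.
Things that resemble listed ones, but are neither listed nor needed, are in the scene too. Leave any purple or turquoise look-alike of the holder alone. There is more than one size of the stand; the job needs the smaller.

How it is judged:
By the outcome, as a careful person would: the job done as asked, in the order asked, and still so for the second after the job is handed in, with the robot touching nothing.
It also fails if it takes over 64 s, if anything falls off the work surface, if the arm or the gripper's body presses on something with over 40 N, if the wrist force passes 120 N, or if a joint passes its speed limit or range.

## Working session

There is one attempt and no reset: what is moved stays moved. The work goes in short steps, Python scripts to look and compute and a tool call to move; the robot and the scene stay as the last step left them, time stands still between calls to the robot, and variables do not carry over. Pictures are saved under pics/ and viewed, at most 10 in all, crops included, and the job is handed in when it is done.

Besides the shell and the picture viewer there is one more tool, called after ">>>" by a JSON object that holds its "api" and its "payload", one argument or row to a line. apply_moves: Moves the arm, as the interface text tells. Its arguments: {"type":"object","properties":{"series":{"type":"array"},"force":{"type":"number"}},"required":["series"]}

```bash
mkdir -p pics; cat > h.py <<'E'
import numpy as np, cv2
from station import ctrl, cams, job
from scipy.spatial.transform import Rotation as R
def save(img,n): cv2.imwrite('pics/'+n+'.png',cv2.cvtColor(img,cv2.COLOR_RGB2BGR))
E
python3 - <<'E'
from h import *
print(ctrl.get_state())
for c in ['scene','top','wrist']: print(c,cams.camera_model(c))
a=cams.camera('top'); save(a,'top0'); b=cams.camera('scene'); save(b,'scene0')
for q in ['holder','stand','spare_carb','filter_base','bit_holder']:
  for c in ['top','scene']: print(q,c,[(round(d['conf'],2),np.round(d['centre'])) for d in cams.recognise(q,c)])
E
```

```text
{'clock': 0.0, 'q': array([ 9.81191538e-01,  2.59331804e-01,  1.53610600e+00, -5.81546408e-06,
        1.34802211e+00, -2.02799819e-01]), 'qvel': array([-0.00043693, -0.00129569, -0.00081411, -0.00084643,  0.00043497,
       -0.00090067]), 'tau': array([-1.55781065e-03, -4.46034050e+01, -2.90568727e+01, -3.86057036e-04,
        1.19003860e-02,  2.42927615e-05]), 'position': array([0.20714705, 0.50890981, 0.23047154]), 'tool_rot': array([-3.13976251e+00, -3.70537323e-04,  2.75478864e+00]), 'wrist_force': array([-0.39205159,  0.45734023, -0.17081476]), 'moment': array([ 0.05426652, -0.05012315,  0.03829741]), 'gripper_force': 0.0, 'gripper_width': 0.0856246146235834}
scene {'fx': 457.7078596072332, 'fy': 457.7078596072332, 'cx': 321.4976711100823, 'cy': 245.96550066952582, 'dist': array([0.01624661, 0.        , 0.        , 0.        , 0.        ]), 'view': array([[ 0.61078783,  0.79169052, -0.01281982, -0.26436192],
       [-0.62033308,  0.48852224,  0.61362276,  0.23820967],
       [ 0.49206209, -0.36684076,  0.78949525, -1.30082106],
       [ 0.        ,  0.        ,  0.        ,  1.
[... 1001 characters left out ...]
 top [(0.94, array([244., 287.])), (0.72, array([428., 300.])), (0.69, array([197., 231.])), (0.62, array([170., 328.]))]
holder scene [(0.84, array([387., 153.])), (0.64, array([355., 205.])), (0.59, array([512., 234.]))]
stand top [(0.82, array([381., 242.])), (0.78, array([388., 157.])), (0.56, array([460., 187.]))]
stand scene [(0.88, array([273., 309.])), (0.69, array([339., 390.]))]
spare_carb top [(0.94, array([470., 242.])), (0.49, array([198., 231.]))]
spare_carb scene [(0.56, array([179., 373.]))]
filter_base top [(0.74, array([458., 187.]))]
filter_base scene [(0.86, array([230., 430.])), (0.52, array([436., 215.]))]
bit_holder top []
bit_holder scene [(0.77, array([381., 332.]))]
```

View pics/top0.png

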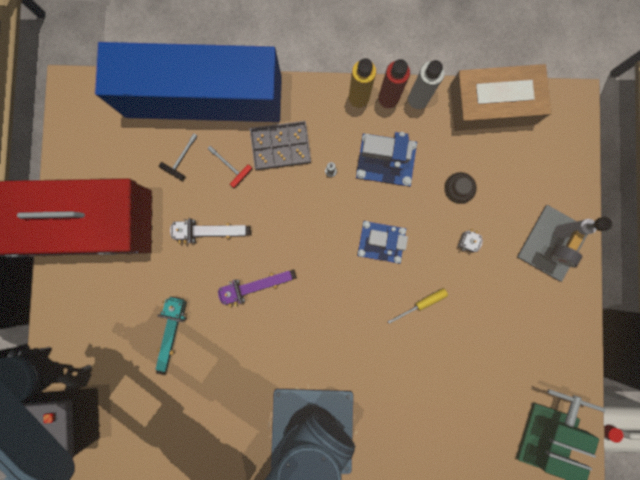

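View pics/scene0.png

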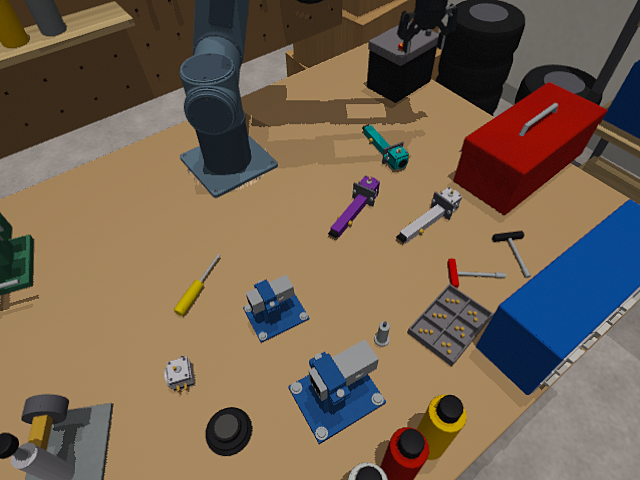

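Candidates for the holder (top picture): silver (210,231), purple (257,287) and turquoise (170,335). Silver fits the description. Candidates for the stand: small (383,242) and large (388,157), so I want the small one. Measuring both now, with a close crop to check.

```bash
cat >> h.py <<'E'
def cam(c,st=None):
    m=cams.camera_model(c); K=np.array([[m['fx'],0,m['cx']],[0,m['fy'],m['cy']],[0,0,1]])
    if 'view' in m: V=np.array(m['view'])
    else:
        T=np.eye(4); T[:3,:3]=R.from_euler('xyz',st['tool_rot']).as_matrix(); T[:3,3]=st['position']
        V=np.linalg.inv(T@m['mount'])
    return K,np.array(m['dist']),np.diag([1,-1,-1,1.])@V
def unproj(C,uv,z):
    K,d,V=C; n=cv2.undistortPoints(np.float64(uv).reshape(-1,1,2),K,d).reshape(-1,2)
    D=np.c_[n,np.ones(len(n))]@V[:3,:3]; o=-V[:3,:3].T@V[:3,3]
    return o+D*((z-o[2])/D[:,2])[:,None]
def proj(C,P):
    K,d,V=C; return cv2.projectPoints(np.float64(P).reshape(-1,3),cv2.Rodrigues(V[:3,:3])[0],V[:3,3],K,d)[0].reshape(-1,2)
def go(p,yaw=None):
    "tool shift in mm and turn in deg to bring TCP to p, yaw (rad)"
    s=ctrl.get_state(); M=R.from_euler('xyz',s['tool_rot']).as_matrix()
    t=0 if yaw is None else np.degrees((s['tool_rot'][2]-yaw+np.pi)%(2*np.pi)-np.pi)
    return np.round((np.array(p)-s['position'])@M*1000,1),round(float(t),1)
E
python3 - <<'E'
from h import *
a=cams.camera('top'); C=cam('top')
for q,z in [('holder',.025),('stand',.008)]:
  for d in cams.cut_out(q,'top'):
    m=d['pixels'].astype(np.uint8); r=cv2.minAreaRect(cv2.findNonZero(m))
    print(q,round(d['conf'],2),np.round(d['centre']),a[d['pixels']].mean(0).round(),unproj(C,cv2.boxPoints(r),z)[:,:2].round(3).tolist())
save(np.hstack([cv2.resize(a[200:270,160:260],None,fx=4,fy=4,interpolation=2),cv2.resize(a[205:275,340:420],None,fx=4,fy=4,interpolation=2)]),'crop0')
print(go([.49,.24,.26],np.pi/2))
E
```

```text
holder 0.8 [172. 323.] [ 76. 116. 107.] [[0.141, 0.404], [0.336, 0.402], [0.333, 0.329], [0.138, 0.332]]
holder 0.77 [201. 234.] [163. 157. 154.] [[0.48, 0.39], [0.544, 0.385], [0.525, 0.175], [0.461, 0.18]]
holder 0.61 [330. 171.] [125. 123. 119.] [[0.694, -0.016], [0.695, -0.04], [0.663, -0.04], [0.662, -0.017]]
stand 0.82 [387. 156.] [100. 105. 119.] [[0.658, -0.094], [0.8, -0.11], [0.783, -0.26], [0.641, -0.243]]
stand 0.69 [383. 242.] [108. 115. 135.] [[0.454, -0.103], [0.548, -0.117], [0.53, -0.239], [0.436, -0.224]]
stand 0.47 [180. 168.] [95. 88. 81.] [[0.66, 0.435], [0.782, 0.409], [0.764, 0.336], [0.642, 0.362]]
(array([-363.3, -142.9,  -28.7]), 67.8)
```

View pics/crop0.png

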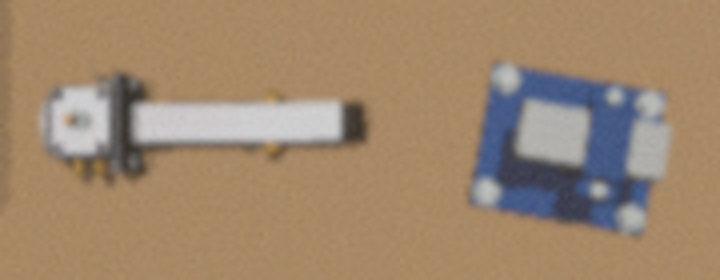

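The crop shows the silver holder with its black nose right at (350,122) and brass buttons at (273,97) and (273,150). The small stand is on the right, with the socket's long part at (550,130). Going above the holder for a wrist view.

>>> {"api": "apply_moves", "payload": {
  "series": [
    [1,-55,-10,0,10],
    [1,-110,-20,15,20],
    [1,-165,-32,30,30],
    [1,-220,-43,45,40],
    [1,-275,-54,65,50],
    [1,-338,-66,85,60],
    [1,-338,-66,100,68],
    [1,-338,-66,100,68]
  ]
}}

```text
clock: 1.75
position: [0.4953, 0.3196, 0.1297]
tool_rot: [-3.138, 0.001, 1.567]
wrist_force: [-0.8, 0.4, 0.9]
gripper_width: 0.0854
gripper_force: 0.0
```

```bash
python3 - <<'E'
from h import *
s=ctrl.get_state(); a=cams.camera('wrist'); save(a,'w1'); C=cam('wrist',s)
print(s['clock'],s['position'],s['tool_rot'],s['wrist_force'])
np.save('w1s.npy',np.r_[s['position'],s['tool_rot']])
for q in ['holder','holder_nose','button_l','button_r']:
  for d in cams.cut_out(q,'wrist'):
    m=d['pixels'].astype(np.uint8); print(q,d['conf'],d['centre'],cv2.boundingRect(m))
E
```

```text
1.75 [0.49527117 0.31957822 0.12968797] [-3.13826871e+00  1.23428421e-03  1.56734674e+00] [-0.81686258  0.44275668  0.85930771]
holder 0.85 [94.4, 367.2] (49, 330, 160, 142)
holder 0.84 [333.7, 239.1] (276, 146, 115, 273)
holder 0.68 [23.2, 180.7] (0, 121, 64, 106)
holder_nose 0.87 [337.0, 238.2] (276, 147, 115, 271)
holder_nose 0.87 [96.3, 367.4] (48, 330, 159, 140)
holder_nose 0.79 [26.3, 177.8] (0, 120, 64, 107)
button_l 0.55 [362.3, 345.8] (357, 336, 10, 17)
button_l 0.55 [316.2, 342.3] (309, 338, 12, 17)
button_r 0.55 [362.3, 345.8] (357, 336, 10, 17)
button_r 0.55 [316.2, 342.3] (309, 338, 12, 17)
```

View pics/w1.png

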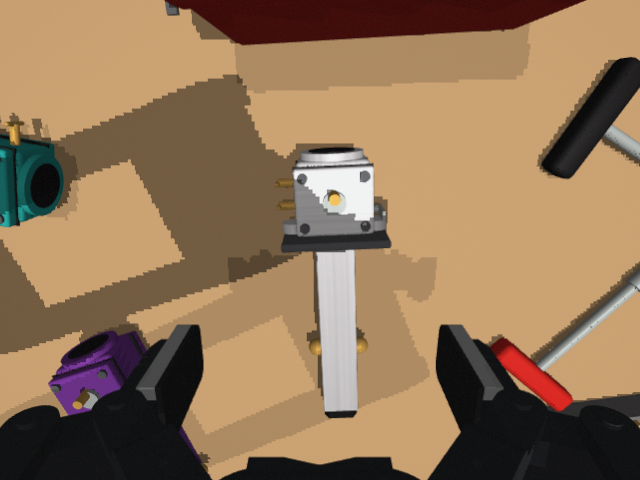

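```bash
python3 - <<'E'
from h import *
s=np.load('w1s.npy'); C=cam('wrist',dict(position=s[:3],tool_rot=s[3:]))
a=cv2.imread('pics/w1.png').astype(float); sat=a.max(2)-a.min(2)
L=[];Rr=[]
for v in list(range(262,330))+list(range(360,400)):
    g=sat[v]<50; u=337
    l=u
    while g[l-1]: l-=1
    r=u
    while g[r+1]: r+=1
    L.append((l-.5,v)); Rr.append((r+.5,v))
PL=unproj(C,L,.025);PR=unproj(C,Rr,.025)
print('width mm',np.median(PR[:,0]-PL[:,0])*1000)
m=(PL+PR)/2; k=np.polyfit(m[:,1],m[:,0],1); print('x at y',k, 'angle deg',np.degrees(np.arctan(k[0])))
bl=unproj(C,[[362,345.5],[315.5,346]],.0125); print('buttons',bl)
for v in range(404,420): print(v,a[v,332:348].mean(0).mean().round(),end=' ')
col=a[:,330:345].mean((1,2)); print([ (v,round(col[v])) for v in range(240,258)])
E
```

```text
width mm 27.67547639974391
x at y [-0.0424954   0.51728327] angle deg -2.433342999903802
buttons [[0.52597974 0.23675174 0.0125    ]
 [0.49206234 0.23640881 0.0125    ]]
404 193.0 405 192.0 406 192.0 407 192.0 408 192.0 409 192.0 410 157.0 411 79.0 412 27.0 413 26.0 414 26.0 415 26.0 416 26.0 417 46.0 418 141.0 419 160.0 [(240, 36), (241, 36), (242, 44), (243, 52), (244, 55), (245, 56), (246, 55), (247, 55), (248, 53), (249, 52), (250, 74), (251, 90), (252, 180), (253, 212), (254, 212), (255, 212), (256, 212), (257, 211)]
```

```bash
python3 - <<'E'
from h import *
s=np.load('w1s.npy'); C=cam('wrist',dict(position=s[:3],tool_rot=s[3:]))
a=cv2.imread('pics/w1.png').astype(float)
for row in (265,300,325,365,395): print(row,a[row,312:362].sum(1).astype(int)//3)
f=unproj(C,[[340,410.6],[335,251]],.025); print(f, 'len',f[1,1]-f[0,1])
g=a.mean(2)
L,Rr=[],[]
for v in list(range(262,330))+list(range(360,400)):
    d=np.diff(a[v,:,0])  # blue channel: bench low
    Rr.append((345+np.argmin(d[345:365])+.5,v)); L.append((310+np.argmax(d[310:330])+.5,v))
for P in (L,Rr):
    Q=unproj(C,P,.025); k=np.polyfit(Q[:,1],Q[:,0],1); print(k,np.polyval(k,.2366),np.degrees(np.arctan(k[0])))
E
```

```text
265 [138 120  69  68 113 183 211 211 212 211 212 212 213 213 211 211 212 212
 214 212 208 205 207 209 210 211 211 210 210 210 210 211 211 210 206 206
 211 213 216 216 218 211 170 127 137 138 138 136 138 138]
300 [137 119  68  67  68  68 116 185 205 206 206 207 208 209 210 207 206 205
 206 206 207 204 202 200 202 204 206 206 206 204 204 204 205 206 205 201
 201 205 210 210 211 213 206 168 137 137 137 137 137 137]
325 [137 137 138 137 120  68  67 110 177 205 202 203 204 205 207 206 204 202
 203 204 203 204 201 198 197 200 202 204 204 203 203 201 202 204 204 202
 200 200 204 205 205 206 204 179 135 138 137 138 138 137]
365 [137 137 137 137 137 120  67  68  67 106 173 203 198 197 199 199 200 199
 199 197 198 198 196 194 192 191 196 200 200 200 199 198 198 200 199 200
 200 196 196 198 198 197 196 191 158 118 137 137 137 138]
395 [137 138 136 137 137 137 137 137 119  67  67 118 184 197 194 193 193 194
 195 194 193 193 193 192 190 189 188 191 194 197 197 196 195 195 197 197
 196 194 192 192 193 191 189 189 183 162 137 137 136 137]
[[0.50994893 0.18940555 0.025     ]
 [0.50525377 0.31440706 0.025     ]] len 0.12500150721581835
[-0.04211665  0.50610346] 0.49613865822432446 -2.411680998370446
[-0.04256233  0.53085468] 0.5207844291566556 -2.437170908721867
```

Holder origin is about (0.5085, 0.237), with its axis along -y. Next, the stand from close above.

>>> {"api": "apply_moves", "payload": {
  "series": [
    [1,-50,0,-40,0],
    [1,-110,0,-70,0],
    [1,-170,0,-70,0],
    [1,-230,0,-70,0],
    [1,-290,0,-70,0],
    [1,-350,0,-70,0],
    [1,-410,0,-70,0],
    [1,-460,0,-70,0]
  ]
}}

```text
clock: 3.0
position: [0.4944, -0.1409, 0.2025]
tool_rot: [3.14, 0.001, 1.57]
wrist_force: [0.1, 0.7, -0.5]
gripper_width: 0.0852
gripper_force: 0.0
```

>>> {"api": "apply_moves", "payload": {
  "series": [
    [1,0,0,0,0],
    [1,0,0,0,0]
  ]
}}

```text
clock: 3.25
position: [0.4943, -0.1385, 0.2018]
tool_rot: [3.141, -0.0, 1.569]
wrist_force: [-0.3, 0.3, 1.0]
gripper_width: 0.0853
gripper_force: 0.0
```

```bash
python3 - <<'E'
from h import *
s=ctrl.get_state(); a=cams.camera('wrist'); save(a,'w2'); C=cam('wrist',s)
print(s['clock'],s['position'],s['tool_rot'],s['wrist_force'])
np.save('w2s.npy',np.r_[s['position'],s['tool_rot']])
E
```

```text
3.25 [ 0.49426422 -0.13846702  0.20175914] [ 3.14104118e+00 -2.90558874e-04  1.56864223e+00] [-0.25575064  0.26044109  0.96574323]
```

View pics/w2.png

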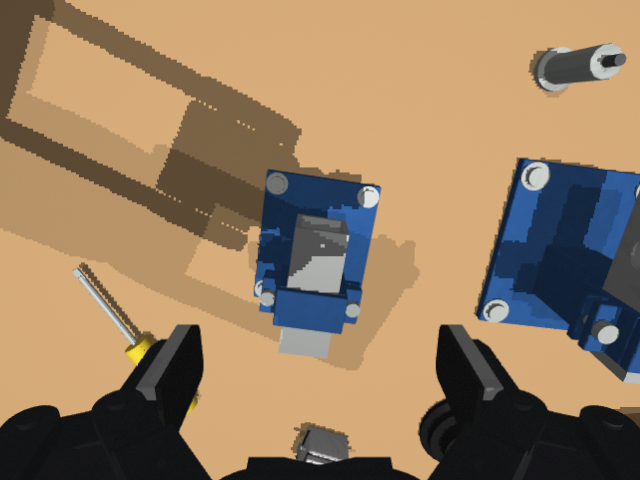

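```bash
python3 - <<'E'
from h import *
a=cv2.cvtColor(cv2.imread('pics/w2.png'),cv2.COLOR_BGR2RGB)
save(cv2.resize(a[160:370,240:400],None,fx=3.7,fy=3.7*.75 if 0 else 2.85,interpolation=cv2.INTER_NEAREST),'w2c')
E
```

```text
(no output)
```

View pics/w2c.png

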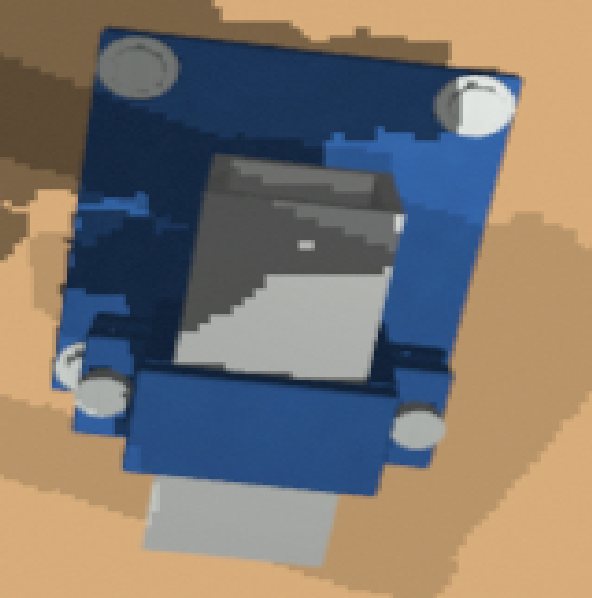

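```bash
python3 - <<'E'
from h import *
s=np.load('w2s.npy'); C=cam('wrist',dict(position=s[:3],tool_rot=s[3:]))
c=np.array([[203,193],[402,213],[143,549],[323,566]])
px=c/[3.7,2.85]+[240,160]-.5*0
P=unproj(C,px,.1019); print(P.round(4))
f=(P[0]+P[1])/2; b=(P[2]+P[3])/2
print('front',f,'rear',b,'len',np.linalg.norm(f-b),'w',np.linalg.norm(P[0]-P[1]),np.linalg.norm(P[2]-P[3]))
d=b-f; print('axis deg from -y', np.degrees(np.arctan2(d[0],-d[1])))
for i,j in ((0,2),(1,3)):
    e=P[j]-P[i]; print(np.degrees(np.arctan2(e[0],-e[1])))
for i,j in ((0,1),(2,3)):
    e=P[j]-P[i]; print(np.degrees(np.arctan2(e[1],e[0])))
B=unproj(C,np.array([[105,28],[522,77]])/[3.7,2.85]+[240,160],.008); e=B[1]-B[0]; print('base',B.round(4),np.linalg.norm(e),np.degrees(np.arctan2(e[1],e[0])),B.mean(0))
E
```

```text
[[ 0.4796 -0.1265  0.1019]
 [ 0.5128 -0.1311  0.1019]
 [ 0.4665 -0.2155  0.1019]
 [ 0.4999 -0.2204  0.1019]]
front [ 0.49621858 -0.12880125  0.1019    ] rear [ 0.48321916 -0.21792532  0.1019    ] len 0.090067115418054 w 0.03351727540990152 0.03369464481517114
axis deg from -y -8.298502378060594
-8.355200417682816
-8.24194169218904
-7.936203002048757
-8.309585455079564
base [[ 0.4533 -0.1046  0.008 ]
 [ 0.5458 -0.119   0.008 ]] 0.09366731957173276 -8.85492486417279 [ 0.49954544 -0.11183513  0.008     ]
```

```bash
python3 - <<'E'
from h import *
print(go([.5081,.2475,.10],1.6132), ctrl.get_state()['position'])
E
```

```text
(array([385.4,  13.3, 101.8]), -2.5) [ 0.49428479 -0.13795143  0.20167416]
```

>>> {"api": "apply_moves", "payload": {
  "series": [
    [1,60,2,0,0],
    [1,120,4,0,0],
    [1,180,6,10,0],
    [1,240,9,30,-1],
    [1,300,11,55,-2],
    [1,360,13,80,-2.5],
    [1,385.4,13.3,100,-2.5],
    [1,385.4,13.3,102,-2.5]
  ]
}}

```text
clock: 4.3
position: [0.5059, 0.2496, 0.0977]
tool_rot: [-3.138, 0.0, 1.618]
wrist_force: [-1.0, -0.7, 0.2]
gripper_width: 0.0851
gripper_force: 0.0
```

>>> {"api": "apply_moves", "payload": {
  "series": [
    [1,0,0,0,0],
    [1,0,0,0,0]
  ]
}}

```text
clock: 4.55
position: [0.5092, 0.2457, 0.1004]
tool_rot: [3.14, -0.0, 1.611]
wrist_force: [0.5, 0.2, -0.1]
gripper_width: 0.0858
gripper_force: 0.0
```

```bash
python3 - <<'E'
from h import *
s=ctrl.get_state(); a=cams.camera('wrist'); C=cam('wrist',s); save(a,'w3')
print(s['clock'],s['position'],s['tool_rot'],go([.5081,.2475,.005],1.6132))
for z in (0.0125,):
  for d in cams.recognise('button_l','wrist'): print(d['conf'],d['centre'],unproj(C,d['centre'],z))
u=np.array([.0424,-.999,0]);w=np.array([.999,.0424,0]);o=np.array([.5085,.237,0])
f=lambda x,y,z:o+u*x+w*y+[0,0,z]
pts=proj(C,[f(0,17,.0125) if 0 else f(0,.017,.0125),f(0,-.017,.0125),f(.048,.0125,.025),f(.048,-.0125,.025),f(-.06,.0125,.025),f(-.06,-.0125,.025)])
print(pts)
for p in pts: cv2.circle(a,tuple(int(round(t)) for t in p),2,(255,0,0),1)
save(a,'w3')
E
```

```text
4.55 [0.50916255 0.2456548  0.10040345] [ 3.13988727e+00 -1.04798848e-04  1.61123948e+00] (array([ 2.1, -1.3, 95.4]), -0.1)
0.81 [342.4, 266.1] [[0.52391976 0.23748317 0.0125    ]]
0.74 [291.7, 266.2] [[0.49332088 0.23622789 0.0125    ]]
[[345.00687696 265.82759708]
 [288.71407037 266.01282312]
 [337.55739994 346.31584482]
 [296.74970503 346.45472145]
 [339.89512889 168.83382928]
 [292.58327931 168.98311606]]
```

View pics/w3.png

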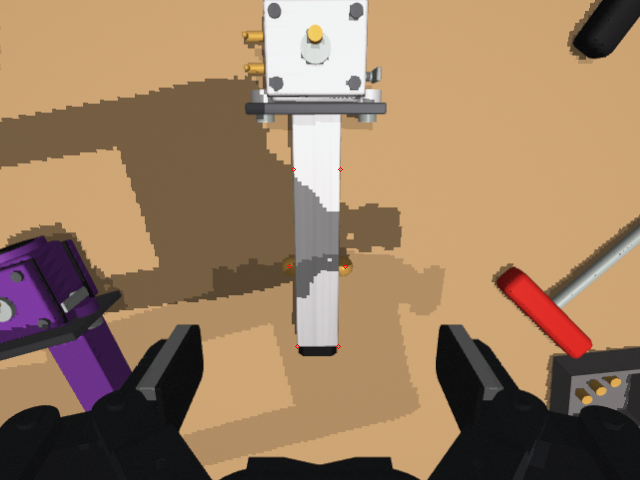

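The overlay fits the tube corners at (297,346) and (338,346) and the buttons at (289,266) and (345,266). Descending.

>>> {"api": "apply_moves", "payload": {
  "series": [
    [1,1,-1,40,0],
    [1,1,-1,70,0],
    [1,1,-1,85,0],
    [1,1,-1,85,0],
    [1,1,-1,85,0],
    [1,1,-1,85,0]
  ]
}}

```text
clock: 5.4
position: [0.5086, 0.2473, 0.0156]
tool_rot: [3.139, -0.0, 1.612]
wrist_force: [-1.3, 0.4, -0.1]
gripper_width: 0.0855
gripper_force: 0.0
```

```bash
python3 - <<'E'
from h import *
for i in range(6):
    cams.camera('wrist') if i else 0
    s=ctrl.get_state(); print(s['position'].round(4),s['tool_rot'][2].round(4),go([.5081,.2475,.005],1.6132))
C=cam('wrist',s)
for d in cams.recognise('button_l','wrist'): print(d['conf'],d['centre'],unproj(C,d['centre'],.0125))
E
```

```text
[0.5086 0.2473 0.0156] 1.6115 (array([ 0.2, -0.5, 10.6]), -0.1)
[0.5084 0.2473 0.0154] 1.6117 (array([ 0.2, -0.4, 10.4]), -0.1)
[0.5082 0.2473 0.0152] 1.6117 (array([ 0.2, -0.1, 10.2]), -0.1)
[0.5081 0.2472 0.0151] 1.6117 (array([ 0.3,  0. , 10.1]), -0.1)
[0.5079 0.2472 0.0149] 1.6117 (array([0.3, 0.2, 9.9]), -0.1)
[0.5078 0.2472 0.0147] 1.6118 (array([0.3, 0.3, 9.7]), -0.1)
0.59 [361.7, 345.3] [[0.52572698 0.23849595 0.0125    ]]
0.56 [276.9, 343.7] [[0.49126017 0.23787629 0.0125    ]]
```

>>> {"api": "apply_moves", "payload": {
  "series": [
    [1,0.8,0,9.5,0],
    [1,0.8,0,9.5,0],
    [0,0.8,0,9.5,0],
    [0,0.8,0,9.5,0],
    [0,0.8,0,9.5,0],
    [0,0.8,0,9.5,0],
    [0,0.8,0,9.5,0],
    [0,0.8,0,9.5,0]
  ],
  "force": 60
}}

```text
clock: 6.7
position: [0.5082, 0.2482, 0.0056]
tool_rot: [3.14, -0.0, 1.612]
wrist_force: [-0.5, 1.4, 6.0]
gripper_width: 0.0236
gripper_force: 60.6
```

>>> {"api": "apply_moves", "payload": {
  "series": [
    [0,0,0,0,0],
    [0,0,0,0,0],
    [0,0,0,0,0],
    [0,0,0,0,0]
  ]
}}

```text
clock: 7.2
position: [0.5082, 0.2482, 0.0056]
tool_rot: [3.14, -0.001, 1.612]
wrist_force: [-1.2, -0.1, 6.0]
gripper_width: 0.0238
gripper_force: 60.6
```

>>> {"api": "apply_moves", "payload": {
  "series": [
    [0,0,0,-5,0],
    [0,0,0,-10,0],
    [0,0,0,-20,0],
    [0,0,0,-40,0],
    [0,0,0,-70,0],
    [0,0,0,-95,0],
    [0,0,0,-95,0],
    [0,0,0,-95,0]
  ]
}}

```text
clock: 8.2
position: [0.5069, 0.2476, 0.099]
tool_rot: [-3.14, 0.0, 1.612]
wrist_force: [0.2, -0.1, -3.8]
gripper_width: 0.0235
gripper_force: 59.4
```

```bash
python3 - <<'E'
from h import *
a=cams.camera('wrist'); s=ctrl.get_state(); print(s['wrist_force'],s['moment'])
b=cams.camera('scene'); save(np.hstack([a[:,:400],cv2.resize(b[130:250,330:430],(400,480),interpolation=2)]),'lift')
f=np.array([-.1443,-.9895,0]); m=np.array([.4962,-.1288,0])
# pad centre at holder x=-11 ; nose tip 57 -> nose 15 mm before mouth: TCP = mouth - f*(.057+.015+.011)
p=m-f*.083; print(p, go([p[0],p[1],.0995],1.4259), s['position'])
E
```

```text
[-0.26799032 -0.09090139 -4.17567254] [-0.19304964 -0.01842014  0.02935941]
[ 0.5081769 -0.0466715  0.       ] (array([-294. ,  -10.3,   -0.9]), 10.6) [0.50657813 0.24754897 0.09856181]
```

View pics/lift.png

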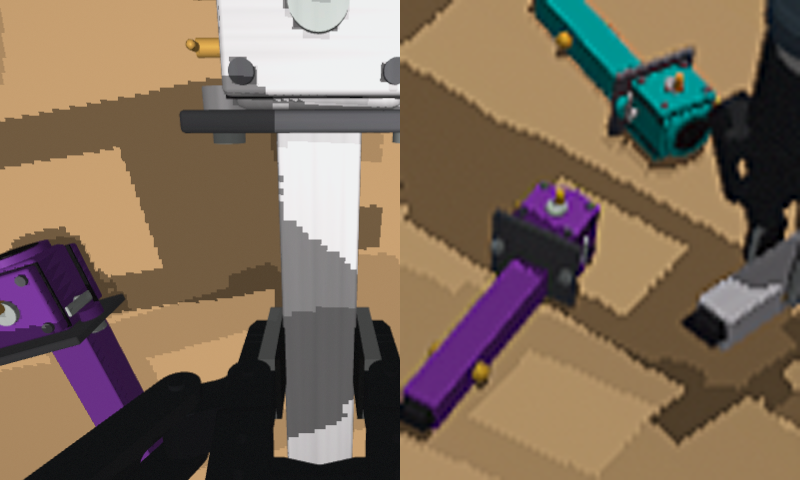

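Held level. Carrying it to just in front of the mouth.

>>> {"api": "apply_moves", "payload": {
  "series": [
    [0,-40,-1,0,0],
    [0,-90,-3,0,2],
    [0,-140,-5,0,5],
    [0,-190,-6.5,0,8],
    [0,-240,-8,0,10.6],
    [0,-275,-9.5,0,10.6],
    [0,-294,-10.3,0,10.6],
    [0,-294,-10.3,0,10.6]
  ]
}}

```text
clock: 9.3
position: [0.5091, -0.0471, 0.0992]
tool_rot: [-3.141, -0.0, 1.424]
wrist_force: [0.3, -0.0, -4.1]
gripper_width: 0.0233
gripper_force: 59.4
```

>>> {"api": "apply_moves", "payload": {
  "series": [
    [0,0,0,8,0],
    [0,0,0,16,0],
    [0,0,0,20,0],
    [0,0,0,20,0],
    [0,0,0,20,0],
    [0,0,0,20,0],
    [0,0,0,20,0],
    [0,0,0,20,0]
  ]
}}

```text
clock: 10.3
position: [0.5094, -0.0464, 0.0799]
tool_rot: [3.141, 0.0, 1.427]
wrist_force: [-0.2, 0.5, -4.2]
gripper_width: 0.0235
gripper_force: 59.4
```

```bash
python3 - <<'E'
from h import *
a=cams.camera('wrist'); b=cams.camera('scene'); cams.camera('top'); s=ctrl.get_state()
print(s['clock'],s['position'],s['tool_rot'],s['wrist_force'],go([.5082,-.0467,.0781],1.4259))
save(np.hstack([a[240:,160:480],cv2.resize(b[240:340,240:340],(480,480),interpolation=2)[:, :][120:360]]),'pre')
E
```

```text
10.45 [ 0.50929572 -0.04633236  0.07983864] [3.14156098e+00 9.29485981e-06 1.42654746e+00] [ 0.87486793  0.25801298 -3.78902128] (array([-0.5, -1. ,  1.7]), 0.0)
```

View pics/pre.png

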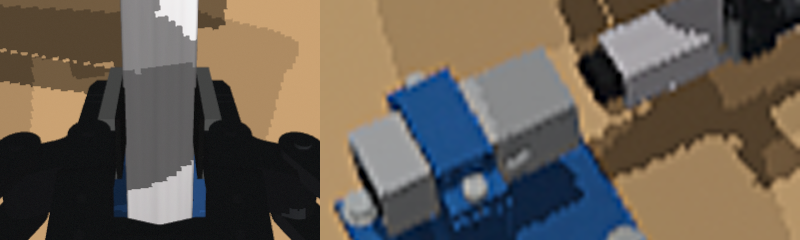

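>>> {"api": "apply_moves", "payload": {
  "series": [
    [0,0,-0.8,1.5,0],
    [0,-4,-0.8,1.5,0],
    [0,-8,-0.8,1.5,0],
    [0,-12,-0.8,1.5,0],
    [0,-14,-0.8,1.5,0],
    [0,-16,-0.8,1.5,0],
    [0,-18,-0.8,1.5,0],
    [0,-18,-0.8,1.5,0]
  ]
}}

```text
clock: 11.45
position: [0.5059, -0.0641, 0.0783]
tool_rot: [3.142, 0.0, 1.426]
wrist_force: [-0.1, 0.2, -4.5]
gripper_width: 0.0235
gripper_force: 59.4
```

>>> {"api": "apply_moves", "payload": {
  "series": [
    [0,-1,0,0,0],
    [0,-2,0,0,0],
    [0,-3,0,0,0],
    [0,-4,0,0,0],
    [0,-4,0,0,0]
  ]
}}

```text
clock: 12.08
position: [0.5054, -0.0681, 0.0783]
tool_rot: [3.142, 0.0, 1.426]
wrist_force: [-0.4, 0.5, -4.3]
gripper_width: 0.0239
gripper_force: 59.4
```

>>> {"api": "apply_moves", "payload": {
  "series": [
    [0,-1,0,0,0],
    [0,-2,0,0,0],
    [0,-3,0,0,0],
    [0,-3,0,0,0]
  ]
}}

```text
clock: 12.58
position: [0.5049, -0.071, 0.0783]
tool_rot: [3.142, 0.0, 1.426]
wrist_force: [0.1, 0.6, -4.0]
gripper_width: 0.0235
gripper_force: 59.4
```

>>> {"api": "apply_moves", "payload": {
  "series": [
    [0,-1,0,0,0],
    [0,-2,0,0,0],
    [0,-3,0,0,0],
    [0,-3,0,0,0]
  ]
}}

```text
clock: 13.08
position: [0.5045, -0.074, 0.0783]
tool_rot: [3.142, 0.0, 1.427]
wrist_force: [0.4, 0.3, -4.3]
gripper_width: 0.0242
gripper_force: 59.4
```

>>> {"api": "apply_moves", "payload": {
  "series": [
    [0,-1,0,0,0],
    [0,-2,0,0,0],
    [0,-3,0,0,0],
    [0,-3,0,0,0]
  ]
}}

```text
clock: 13.58
position: [0.5041, -0.077, 0.0783]
tool_rot: [3.142, 0.0, 1.426]
wrist_force: [-0.2, -0.7, -4.8]
gripper_width: 0.0239
gripper_force: 59.4
```

>>> {"api": "apply_moves", "payload": {
  "series": [
    [0,-1,0,0,0],
    [0,-2,0,0,0],
    [0,-3,0,0,0],
    [0,-4,0,0,0],
    [0,-5,0,0,0],
    [0,-6,0,0,0],
    [0,-6,0,0,0]
  ]
}}

```text
clock: 14.45
position: [0.5032, -0.0829, 0.0783]
tool_rot: [-3.142, 0.0, 1.427]
wrist_force: [0.2, 0.3, -3.5]
gripper_width: 0.0237
gripper_force: 59.4
```

```bash
python3 - <<'E'
from h import *
b=cams.camera('scene'); s=ctrl.get_state()
print(s['clock'],s['position'],s['tool_rot'],s['wrist_force'],s['moment'])
m=np.array([.4962,-.1288]);f=np.array([-.1443,-.9895]);d=s['position'][:2]-m
print('to mouth',-d@f*1000,'lateral',(d@[f[1],-f[0]])*1000)
save(cv2.resize(b[230:350,220:370],(750,600),interpolation=2),'in1')
E
```

```text
14.5 [ 0.50319059 -0.08283569  0.07829829] [-3.14157787e+00 -1.52580363e-06  1.42647855e+00] [ 0.07435179  0.28231052 -3.39552313] [-0.1875493   0.03261566 -0.01584362]
to mouth 46.49043103869888 lateral -0.2845430262019129
```

View pics/in1.png

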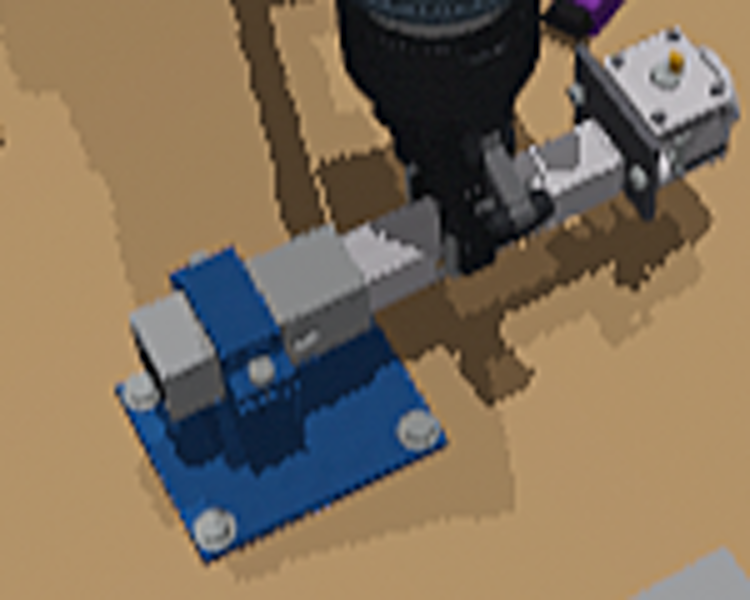

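The tube is well inside the mouth at (350,240), with no contact force. Continuing.

>>> {"api": "apply_moves", "payload": {
  "series": [
    [0,-2,0,0,0],
    [0,-4,0,0,0],
    [0,-6,0,0,0],
    [0,-8,0,0,0],
    [0,-10,0,0,0],
    [0,-12,0,0,0],
    [0,-14,0,0,0],
    [0,-14,0,0,0]
  ]
}}

```text
clock: 15.5
position: [0.5012, -0.0968, 0.0783]
tool_rot: [3.142, 0.0, 1.426]
wrist_force: [-0.2, 0.9, -3.9]
gripper_width: 0.0236
gripper_force: 59.4
```

>>> {"api": "apply_moves", "payload": {
  "series": [
    [0,-2,0,0,0],
    [0,-4,0,0,0],
    [0,-6,0,0,0],
    [0,-8,0,0,0],
    [0,-10,0,0,0],
    [0,-12,0,0,0],
    [0,-14,0,0,0],
    [0,-14,0,0,0]
  ]
}}

```text
clock: 16.5
position: [0.4991, -0.1107, 0.0783]
tool_rot: [-3.141, -0.0, 1.426]
wrist_force: [0.1, -0.6, -4.7]
gripper_width: 0.0237
gripper_force: 59.4
```

Now about 18 mm to the mouth. Feeling on in small steps until the pads meet the mouth.

>>> {"api": "apply_moves", "payload": {
  "series": [
    [0,-1,0,0,0],
    [0,-2,0,0,0],
    [0,-3,0,0,0],
    [0,-4,0,0,0],
    [0,-4,0,0,0]
  ]
}}

```text
clock: 17.12
position: [0.4986, -0.1146, 0.0783]
tool_rot: [-3.142, 0.0, 1.427]
wrist_force: [0.1, -0.3, -4.0]
gripper_width: 0.0237
gripper_force: 59.4
```

>>> {"api": "apply_moves", "payload": {
  "series": [
    [0,-0.5,0,0,0],
    [0,-1,0,0,0],
    [0,-1,0,0,0]
  ]
}}

```text
clock: 17.5
position: [0.4984, -0.1155, 0.0783]
tool_rot: [-3.141, 0.0, 1.427]
wrist_force: [-1.3, 0.1, -3.8]
gripper_width: 0.0237
gripper_force: 59.4
```

>>> {"api": "apply_moves", "payload": {
  "series": [
    [0,-0.5,0,0,0],
    [0,-1,0,0,0],
    [0,-1,0,0,0]
  ]
}}

```text
clock: 17.88
position: [0.4983, -0.1165, 0.0783]
tool_rot: [-3.141, 0.0, 1.427]
wrist_force: [-0.6, -0.4, -5.0]
gripper_width: 0.0238
gripper_force: 59.4
```

>>> {"api": "apply_moves", "payload": {
  "series": [
    [0,-0.5,0,0,0],
    [0,-1,0,0,0],
    [0,-1,0,0,0]
  ]
}}

```text
clock: 18.25
position: [0.4981, -0.1175, 0.0783]
tool_rot: [-3.141, 0.0, 1.427]
wrist_force: [-1.8, -0.3, -4.8]
gripper_width: 0.0241
gripper_force: 59.3
```

>>> {"api": "apply_moves", "payload": {
  "series": [
    [0,-0.4,0,0,0],
    [0,-0.7,0,0,0],
    [0,-0.7,0,0,0]
  ]
}}

```text
clock: 18.62
position: [0.498, -0.1179, 0.0783]
tool_rot: [-3.141, -0.0, 1.427]
wrist_force: [-1.2, 0.7, -4.1]
gripper_width: 0.0239
gripper_force: 59.9
```

>>> {"api": "apply_moves", "payload": {
  "series": [
    [0,-0.4,0,0,0],
    [0,-0.7,0,0,0],
    [0,-0.7,0,0,0]
  ]
}}

```text
clock: 19.0
position: [0.498, -0.118, 0.0783]
tool_rot: [-3.141, -0.001, 1.426]
wrist_force: [0.4, 5.8, -2.4]
gripper_width: 0.024
gripper_force: 62.0
```

Contact at 11 mm from the mouth, which is just the pads' half width, so the buttons are half inside. Letting go and regripping farther back.

>>> {"api": "apply_moves", "payload": {
  "series": [
    [0.6,0,0,0,0],
    [0.6,0,0,0,0],
    [0.6,0,0,0,0],
    [0.6,0,0,0,0],
    [0.6,1,0,0,0],
    [0.6,2,0,0,0],
    [0.6,3,0,0,0]
  ]
}}

```text
clock: 19.88
position: [0.4984, -0.1158, 0.0783]
tool_rot: [-3.142, 0.0, 1.427]
wrist_force: [-0.2, -0.0, 0.2]
gripper_width: 0.0513
gripper_force: 0.0
```

```bash
python3 - <<'E'
from h import *
b=cams.camera('scene'); s=ctrl.get_state(); C=cam('scene')
print(s['clock'],s['position'],s['wrist_force'],s['gripper_width'])
for q in ['button_l','holder','spare_carb']:
  print(q,[(round(d['conf'],2),np.round(d['centre'])) for d in cams.recognise(q,'scene')])
f=np.array([-.1443,-.9895,0]);w=np.array([.9895,-.1443,0]); m=np.array([.4962,-.1288,.085])
for x in (0,-.005): print('button proj',proj(C,[m+f*x+w*.016,m+f*x-w*.016]).round(1).tolist())
print('carb expected',proj(C,[m-f*.117+[0,0,.022]]))
E
```

```text
19.925 [ 0.49841327 -0.11564806  0.07829388] [-0.31453523  0.54877148 -0.51023077] 0.051203845425040535
button_l []
holder [(0.8, array([358., 205.])), (0.61, array([389., 154.])), (0.57, array([335., 263.]))]
spare_carb [(0.94, array([179., 370.])), (0.51, array([272., 308.])), (0.34, array([453., 274.]))]
button proj [[293.8, 290.7], [286.7, 279.4]]
button proj [[296.0, 289.7], [288.9, 278.4]]
carb expected [[339.31637702 255.88253448]]
```

>>> {"api": "apply_moves", "payload": {
  "series": [
    [0.6,8,0,0,0],
    [0.6,18,0,0,0],
    [0.6,28,0,0,0],
    [0.6,34,0,0,0],
    [0.6,34,0,0,0],
    [0.6,34,0,0,0]
  ]
}}

```text
clock: 20.82
position: [0.5033, -0.0822, 0.0783]
tool_rot: [3.142, 0.0, 1.427]
wrist_force: [0.2, 0.2, -0.0]
gripper_width: 0.0511
gripper_force: 0.0
```

>>> {"api": "apply_moves", "payload": {
  "series": [
    [0,0,0,0,0],
    [0,0,0,0,0],
    [0,0,0,0,0],
    [0,0,0,0,0],
    [0,0,0,0,0],
    [0,0,0,0,0]
  ],
  "force": 50
}}

```text
clock: 21.58
position: [0.5033, -0.0824, 0.0785]
tool_rot: [3.141, 0.0, 1.427]
wrist_force: [-2.1, -1.3, 4.1]
gripper_width: 0.0238
gripper_force: 52.4
```

>>> {"api": "apply_moves", "payload": {
  "series": [
    [0,0,0,-0.5,0],
    [0,0,0,-1,0],
    [0,0,0,-1,0]
  ]
}}

```text
clock: 21.95
position: [0.503, -0.0823, 0.0788]
tool_rot: [-3.141, 0.0, 1.427]
wrist_force: [-0.2, -3.3, -3.9]
gripper_width: 0.0238
gripper_force: 51.5
```

>>> {"api": "apply_moves", "payload": {
  "series": [
    [0,-0.5,0,0,0],
    [0,-1,0,0,0],
    [0,-1.5,0,0,0],
    [0,-1.5,0,0,0]
  ]
}}

```text
clock: 22.45
position: [0.5026, -0.0828, 0.079]
tool_rot: [-3.14, -0.001, 1.427]
wrist_force: [0.0, 4.9, -5.3]
gripper_width: 0.0236
gripper_force: 51.3
```

>>> {"api": "apply_moves", "payload": {
  "series": [
    [0,-0.5,0,0,0],
    [0,-1,0,0,0],
    [0,-1.5,0,0,0],
    [0,-1.5,0,0,0]
  ]
}}

```text
clock: 22.95
position: [0.5026, -0.0853, 0.0792]
tool_rot: [-3.141, 0.0, 1.426]
wrist_force: [0.4, 3.3, -6.6]
gripper_width: 0.0238
gripper_force: 51.2
```

>>> {"api": "apply_moves", "payload": {
  "series": [
    [0,-0.5,0,0,0],
    [0,-1,0,0,0],
    [0,-1.5,0,0,0],
    [0,-2,0,0,0],
    [0,-2,0,0,0]
  ]
}}

```text
clock: 23.58
position: [0.5025, -0.0873, 0.0793]
tool_rot: [-3.141, 0.0, 1.427]
wrist_force: [-0.3, 3.1, -7.2]
gripper_width: 0.0236
gripper_force: 51.1
```

>>> {"api": "apply_moves", "payload": {
  "series": [
    [0,-1,0,0.3,0],
    [0,-2,0,0.3,0],
    [0,-3,0,0.3,0],
    [0,-4,0,0.3,0],
    [0,-5,0,0.3,0],
    [0,-5,0,0.3,0]
  ]
}}

```text
clock: 24.32
position: [0.5019, -0.0916, 0.0793]
tool_rot: [3.141, -0.001, 1.426]
wrist_force: [-0.1, 6.2, -3.3]
gripper_width: 0.0233
gripper_force: 51.6
```

>>> {"api": "apply_moves", "payload": {
  "series": [
    [0,-1,0,0,0],
    [0,-2,0,0,0],
    [0,-3,0,0,0],
    [0,-4,0,0,0],
    [0,-5,0,0,0],
    [0,-6,0,0,0],
    [0,-6,0,0,0]
  ]
}}

```text
clock: 25.2
position: [0.5012, -0.0971, 0.0796]
tool_rot: [3.141, -0.002, 1.426]
wrist_force: [0.1, 7.5, -0.9]
gripper_width: 0.0237
gripper_force: 51.8
```

>>> {"api": "apply_moves", "payload": {
  "series": [
    [0,-1,0,0,0],
    [0,-2,0,0,0],
    [0,-3,0,0,0],
    [0,-4,0,0,0],
    [0,-5,0,0,0],
    [0,-5,0,0,0]
  ]
}}

```text
clock: 25.95
position: [0.5005, -0.1017, 0.0798]
tool_rot: [3.141, -0.002, 1.426]
wrist_force: [0.3, 9.5, 0.4]
gripper_width: 0.0239
gripper_force: 52.1
```

>>> {"api": "apply_moves", "payload": {
  "series": [
    [0,0,0,-0.6,0],
    [0,-1,0,-0.6,0],
    [0,-2,0,-0.6,0],
    [0,-3,0,-0.6,0],
    [0,-3,0,-0.6,0]
  ]
}}

```text
clock: 26.58
position: [0.4998, -0.1057, 0.08]
tool_rot: [3.142, -0.0, 1.426]
wrist_force: [-1.3, 4.6, -2.3]
gripper_width: 0.0236
gripper_force: 51.6
```

>>> {"api": "apply_moves", "payload": {
  "series": [
    [0,-1,0,0,0],
    [0,-2,0,0,0],
    [0,-3,0,0,0],
    [0,-3,0,0,0]
  ]
}}

```text
clock: 27.08
position: [0.4996, -0.1102, 0.0801]
tool_rot: [3.141, 0.002, 1.426]
wrist_force: [-4.2, -3.8, -0.1]
gripper_width: 0.0239
gripper_force: 51.9
```

>>> {"api": "apply_moves", "payload": {
  "series": [
    [0,-0.5,0,0,0],
    [0,-1,0,0,0],
    [0,-1.5,0,0,0],
    [0,-1.5,0,0,0]
  ]
}}

```text
clock: 27.58
position: [0.4996, -0.1102, 0.08]
tool_rot: [3.141, -0.0, 1.427]
wrist_force: [-2.3, 0.1, 5.5]
gripper_width: 0.0235
gripper_force: 52.6
```

>>> {"api": "apply_moves", "payload": {
  "series": [
    [0,-0.5,0,-0.4,0],
    [0,-1,0,-0.4,0],
    [0,-1,0,-0.4,0]
  ]
}}

```text
clock: 27.95
position: [0.4995, -0.1104, 0.0801]
tool_rot: [3.141, -0.002, 1.427]
wrist_force: [-0.8, 5.0, 3.5]
gripper_width: 0.0238
gripper_force: 52.5
```

>>> {"api": "apply_moves", "payload": {
  "series": [
    [0,0.5,0,0,0],
    [0,1,0,0,0],
    [0,1,0,0,0]
  ]
}}

```text
clock: 28.32
position: [0.4994, -0.1104, 0.0801]
tool_rot: [3.141, -0.0, 1.427]
wrist_force: [-0.0, 3.2, 3.7]
gripper_width: 0.0243
gripper_force: 52.4
```

>>> {"api": "apply_moves", "payload": {
  "series": [
    [0,0.7,0,0,0],
    [0,1.5,0,0,0],
    [0,1.5,0,0,0]
  ]
}}

```text
clock: 28.7
position: [0.4995, -0.1103, 0.0801]
tool_rot: [3.141, 0.002, 1.427]
wrist_force: [-1.7, -4.3, 1.9]
gripper_width: 0.0237
gripper_force: 52.2
```

```bash
python3 - <<'E'
from h import *
b=cams.camera('scene'); C=cam('scene'); t=cams.camera('top')
print(ctrl.get_state()['wrist_force'],ctrl.get_state()['position'])
for c in ('scene','top'): print(c,[(round(d['conf'],2),np.round(d['centre']),int(d['pixels'].sum())) for d in cams.cut_out('button_l',c)])
f=np.array([-.1443,-.9895,0]);w=np.array([.9895,-.1443,0]); m=np.array([.4962,-.1288,.085])
for n,im,c in (('scene',b,'scene'),('top',t,'top')):
    p=proj(cam(c),[m+f*.03+w*.019,m+f*.03-w*.019]); print(n,p.round(1).tolist())
    for u,v in p:
        q=im[int(v)-7:int(v)+8,int(u)-7:int(u)+8].astype(int); br=(q[...,0]-q[...,2]>50); print(br.sum()); print('\n'.join(''.join('#' if x else '.' for x in r) for r in br))
E
```

```text
[-2.21207946 -4.6616637   1.48675524] [ 0.49949366 -0.11034008  0.0800755 ]
scene []
top [(0.41, array([379., 254.]), 224)]
scene [[281.2, 298.1], [273.1, 284.4]]
22
...............
...............
...............
...............
......####.....
.....#####.....
.....#####.....
.....#####.....
......###......
...............
...............
...............
...............
...............
...............
5
#........#.....
#........#.....
...............
..#............
...............
...............
...............
...............
...............
...............
...............
...............
...............
...............
...............
top [[382.9, 232.0], [380.4, 247.1]]
0
...............
...............
...............
...............
...............
...............
...............
...............
...............
...............
...............
...............
...............
...............
...............
0
...............
...............
...............
...............
...............
...............
...............
...............
...............
...............
...............
...............
...............
...............
...............
```

The left button shows brass in its hole. Releasing and rising to check both from above.

>>> {"api": "apply_moves", "payload": {
  "series": [
    [0,-1,0,0,0],
    [0.7,-1,0,0,0],
    [0.7,-1,0,0,0],
    [0.7,-1,0,0,0],
    [0.7,-1,0,0,0],
    [0.7,-1,0,0,0]
  ]
}}

```text
clock: 29.65
position: [0.4993, -0.1099, 0.08]
tool_rot: [3.142, 0.0, 1.427]
wrist_force: [-0.5, -0.2, -0.3]
gripper_width: 0.0599
gripper_force: 0.0
```

>>> {"api": "apply_moves", "payload": {
  "series": [
    [0.7,0,0,-10,0],
    [0.7,0,0,-30,0],
    [0.7,0,0,-60,0],
    [0.7,0,0,-100,0],
    [0.7,-30,0,-115,0],
    [0.7,-30,0,-115,0],
    [0.7,-30,0,-115,0],
    [0.7,-30,0,-115,0]
  ]
}}

```text
clock: 30.65
position: [0.4944, -0.1387, 0.1942]
tool_rot: [-3.14, -0.001, 1.427]
wrist_force: [-0.7, 0.2, 0.3]
gripper_width: 0.0598
gripper_force: 0.0
```

```bash
cat > chk.py <<'E'
from h import *
cams.camera('wrist'); s=ctrl.get_state(); a=cams.camera('wrist'); C=cam('wrist',s); save(a,'chk')
print(s['clock'],s['position'],s['wrist_force'],s['gripper_width'])
print([(round(d['conf'],2),np.round(d['centre'],1),int(d['pixels'].sum())) for d in cams.cut_out('button_l','wrist')])
f=np.array([-.1443,-.9895,0]);w=np.array([.9895,-.1443,0]); m=np.array([.4962,-.1288,.085])
p=proj(C,[m+f*.03+w*.019,m+f*.03-w*.019]); print(p.round(1).tolist())
for u,v in p:
    q=a[int(v)-14:int(v)+15,int(u)-14:int(u)+15].astype(int); br=(q[...,0]-q[...,2]>.45*q[...,0])&(q[...,0]>40); print(br.sum()); print('\n'.join(''.join('#' if x else '.' for x in r) for r in br))
t=cams.camera('top')
p=proj(cam('top'),[m+f*.03+w*.019,m+f*.03-w*.019,m-f*.03])
print('top',p.round(1).tolist())
E
python3 chk.py
```

```text
30.7 [ 0.49449571 -0.1387172   0.19419919] [-0.10439441  0.37565651 -0.1843234 ] 0.059776176889252866
[]
[[348.3, 270.2], [290.9, 270.2]]
59
.............................
.............................
.............................
.............................
.............................
..............#..............
..............##.............
..............###............
..............####...........
..............####...........
..............#####..........
..............#####..........
..............#####..........
..............#####..........
..............####...........
.............#####...........
.............#####...........
.............####............
.............####............
.............###.............
.............................
.............................
.............................
.............................
.............................
.............................
.............................
.............................
.............................
30
.............................
.............................
.............................
.............................
.............................
.............................
...............#.............
..............##.............
..............##.............
.............###.............
.............###.............
.............###.............
.............###.............
.............###.............
.............###.............
.............###.............
..............##.............
..............##.............
.............................
.............................
.............................
.............................
.............................
.............................
.............................
.............................
.............................
.............................
.............................
top [[382.9, 232.0], [380.4, 247.1], [357.7, 235.4]]
```

Both are showing, but the right one looks less far out than the left. Looking from each side.

>>> {"api": "apply_moves", "payload": {
  "series": [
    [0.7,0,-30,0,0],
    [0.7,0,-70,0,0],
    [0.7,0,-70,0,0],
    [0.7,0,-70,0,0],
    [0.7,0,-70,0,0]
  ]
}}

```text
clock: 31.48
position: [0.4266, -0.1299, 0.1952]
tool_rot: [3.141, 0.0, 1.427]
wrist_force: [-0.2, 0.7, -0.7]
gripper_width: 0.0598
gripper_force: 0.0
```

```bash
cat > side.py <<'E'
from h import *
import sys
sg=float(sys.argv[1])
cams.camera('wrist'); s=ctrl.get_state(); a=cams.camera('wrist'); C=cam('wrist',s); save(a,'side'+sys.argv[1])
f=np.array([-.1443,-.9895,0]);w=np.array([.9895,-.1443,0])*sg; m=np.array([.4962,-.1288,.085])
p=proj(C,[m+f*.03+w*.0169,m+f*.03+w*.0215,m+f*.036+w*.0169,m+f*.024+w*.0169]); print(s['clock'],p.round(1).tolist())
u,v=p[0]; q=a[int(v)-13:int(v)+14,int(u)-16:int(u)+17].astype(int)
print('\n'.join(''.join('#' if (x[0]-x[2]>.45*x[0] and x[0]>40) else ('B' if x[2]>x[0]+25 else ('o' if x.max()<60 else '.')) for x in r) for r in q))
E
python3 side.py -1
```

```text
31.525 [[397.1, 268.1], [390.1, 268.1], [396.5, 276.5], [397.6, 259.7]]
BBBBBBBBBBBB.....................
BBBBBBBBBBBB.....................
BBBBBBBBBBBB.....................
BBBBBBBBBBBB....#................
BBBBBBBBBBBBo.####...............
BBBBBBBBBBBo.#####...............
BBBBBBBBBBBo######...............
BBBBBBBBBBo.######...............
BBBBBBBBBBo#######...............
BBBBBBBBBBo#######...............
BBBBBBBBBBo########..............
BBBBBBBBBB.########..............
BBBBBBBBBBo########..............
BBBBBBBBBBo########..............
BBBBBBBBBBo########..............
BBBBBBBBBBB.#######..............
BBBBBBBBBBBo.######..............
BBBBBBBBBBB...####...............
BBBBBBBBBBB....###...............
BBBBBBBBBBB......................
BBBBBBBBBBBo.....................
BBBBBBBBBBBo.....................
BBBBBBBBBBBB.....................
BBBBBBBBBBBB.....................
BBBBBBBBBBBBB....................
BBBBBBBBBBBBBo...................
BBBBBBBBBBBBBo...................
```

>>> {"api": "apply_moves", "payload": {
  "series": [
    [0.7,0,60,0,0],
    [0.7,0,120,0,0],
    [0.7,0,140,0,0],
    [0.7,0,140,0,0],
    [0.7,0,140,0,0],
    [0.7,0,140,0,0]
  ]
}}

```text
clock: 32.33
position: [0.5633, -0.1495, 0.1952]
tool_rot: [-3.141, -0.0, 1.426]
wrist_force: [-0.1, -0.2, 0.5]
gripper_width: 0.0599
gripper_force: 0.0
```

```bash
python3 side.py 1
```

```text
32.375 [[239.7, 268.3], [246.6, 268.3], [240.2, 276.7], [239.1, 259.9]]
.....................BBBBBBBBBBBB
.....................BBBBBBBBBBBB
.....................BBBBBBBBBBBB
................###...BBBBBBBBBBB
................#####.oBBBBBBBBBB
...............#######.oBBBBBBBBB
...............########.BBBBBBBBB
...............#########oBBBBBBBB
...............#########oBBBBBBBB
...............#########.BBBBBBBB
...............##########BBBBBBBB
...............##########oBBBBBBB
...............#########.BBBBBBBB
...............#########.BBBBBBBB
...............#########oBBBBBBBB
...............########.BBBBBBBBB
...............########oBBBBBBBBB
...............#######.BBBBBBBBBB
...............######..BBBBBBBBBB
...............####...BBBBBBBBBBB
......................BBBBBBBBBBB
.....................BBBBBBBBBBBB
.....................BBBBBBBBBBBB
.....................BBBBBBBBBBBB
....................BBBBBBBBBBBBB
....................BBBBBBBBBBBBB
...................BBBBBBBBBBBBBB
```

Both buttons stand through their holes: about 3.7 mm proud on the right and 5.8 mm on the left. That matches 2 x 4.6 mm plus the sideways play. Nothing is touched, so I'm handing in.

```bash
python3 -c "
from h import *
print(job.finish_job())"
```

```text
the job is handed in; nothing more can be done
None
```

The holder is plugged into the small blue stand, carburetor upright, with both buttons out through the socket's side holes; I let go and handed the job in at about 32 s of the 64 s limit (no verdict was returned).

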